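Clip the ramekin shelf onto its slotted stand

TASK

Pick up the small white clip-on shelf, hook both of its claws into the two slots of the upright stand, and press it down gently until it clicks fully home with the green pin under it pushed in, then let go. How high the slots sit is not exactly known, so feel for them with a light touch and never force the shelf or the stand. Leave the ramekin, measuring cup, pie tin and empanada press where they are.

Things in the scene. Friction and masses are not known exactly. Their poses are not given: they have to be found in the camera images.
- shelf: Loose white clip-on shelf, 0.24 kg, standing on its tray. Origin: on the underside at the back face (x = 0), mid-width; z up, +x points out of the back, as the claws do. In mm: tray x -90 to 0, y -35 to 35, z 0 to 12; back plate 30 wide, x -6 to 0, z 0 to 100; gripping rib in front of it, 14 thick in y, x -42 to -6, black from z 76 to its top at z 108.
- grip (a point): Grasp point on the black part of the shelf's rib, at x -25, y 0, z 92 mm in the shelf's frame; axes as the shelf's. Take it from above, fingers closing along the shelf's y (14 mm thick there). It rises 16 mm above this point.
- claw (a point): Tip of the lower of two steel claws on the shelf's back, at x 14.5, y 0, z 34 mm in its frame. Each claw is 5 mm thick in y, with rounded end: a neck 10 high, and a tooth hanging 14 below it, 24 high in all; gap between back face and tooth 5.5 mm. Lower claw z 22 to 46 (underside of neck z 36), upper claw 45 mm higher: z 67 to 91.
- stand: Fixed dark steel stand: round foot (radius 60, 12 high, centred 20 mm behind the face), two rails 172 high, between them a slotted aluminium strip 36 wide, 4 thick, open behind, its top at z 176 to 196 mm. Origin: on the table below the strip's front face (x = 0), mid-width; z up. The face looks to -x; the shelf goes on along +x, frames parallel. Pushing on it with over 30 N is forcing it.
- slot (a point): Middle of the lower slot at the strip's LOWEST setting, on the face, z 110 mm in the stand's frame. The strip with all it carries is set 0 to 20 mm higher than that; this point does not follow it: feel or look. Slots 9 mm wide, 28 high, the upper one 45 mm higher. Claws enter (2 mm play up and down) with the shelf's origin at z 76 plus that unknown height, till its back meets the face.
- seat (a point): Place of the shelf's origin when home at the strip's LOWEST setting: z 60 mm in the stand's frame (add the unknown 0 to 20 mm), 16 mm below where the claws enter; there the necks stop hard on the slots' lower edges. On the way down a brass spring catch snaps into the back plate and the green pin is pushed in: 6 to 10 N of push in all. A ledge 34 mm deep with the pin lies 17 mm below.
- pin (a joint): Green spring pin, 16 across, on the ledge of the strip, under the shelf's seat (24 in front of the face). Value: how far it is pushed down, m: 0 free, 0.0055 with the shelf fully home. Its spring (3 to 4.5 N) pushes the shelf back up a few mm unless the catch has snapped in.
- ramekin: White ceramic ramekin, 84 across, 45 high, origin under its centre. Leave alone.
- measuring_cup: Glass measuring cup with a handle to its +y, 84 across, 95 high, origin under its centre. Leave alone.
- pie_tin: Aluminium pie tin, 220 across, 32 high, origin under its centre. Leave alone.
- press: Orange plastic empanada press, disc 124 across, 22 high, with a short handle along its -x to 105; origin under the disc's centre. Leave alone.
Things that resemble listed ones, but are neither listed nor needed, are in the scene too. Leave any red or yellow look-alike of the shelf alone.

How it is judged:
On the way:
1. both claws are through the slots: the shelf's back is against the strip, before the pin is pushed in (x of shelf in the frame of stand above -0.004 m and y of shelf in the frame of stand between -0.005 and 0.005 m and z of shelf in the frame of stand between 0.056 and 0.102 m and value of joint pin below 0.003 m), for 0.05 s.
At the end, for the whole second after the job is handed in: The shelf hangs at rest and released on the strip, level within 0.08 rad and square to it within 0.15 rad, back face within 4 mm of the strip's face and within 5 mm of its middle, and stays down by the catch alone, keeping the green pin pushed in by more than 3.8 mm (fully home is 5.5 mm) (value of joint pin above 0.0038 m and x of shelf in the frame of stand between -0.004 and 0.003 m and y of shelf in the frame of stand between -0.005 and 0.005 m and z of shelf in the frame of stand between 0.056 and 0.084 m and angle between the x axis of shelf and the x axis of stand, either way round below 0.15 rad and angle between shelf's own z axis and vertical below 0.08 rad and linear speed of shelf below 0.01 m/s and contact force between shelf and the fingers below 0.1 N); the robot touches nothing.
It fails at once if the stand is forced: contact forces on it add up to more than 45 N (contact force between stand and anything else above 45 N).
It fails at once if the ramekin is shifted by more than 25 mm (distance of ramekin from where it was at the start of the episode above 0.025 m).
It fails at once if the measuring cup is shifted by more than 25 mm (distance of measuring_cup from where it was at the start of the episode above 0.025 m).
It fails at once if the pie tin is shifted by more than 25 mm (distance of pie_tin from where it was at the start of the episode above 0.025 m).
It fails at once if the empanada press is shifted by more than 25 mm (distance of press from where it was at the start of the episode above 0.025 m).
It also fails if it takes over 56 s, if anything falls off the work surface, if the arm or the gripper's body presses on something with over 40 N, if the wrist force passes 120 N, or if a joint passes its speed limit or range.

ROBOT

A 6-joint arm with a two-finger parallel gripper is mounted at the origin on the work surface. World frame = base frame: x ahead of the robot, y to its left, z up, the work surface at z = 0. Lengths are in m, angles in rad, forces in N, time in s.
With the tool pointing down it reaches from about 0.35 to 0.85 m from the base axis. Payload 8.1 kg.
Tool frame: the origin (TCP) lies at the very end of the fingers, on their centre line; the grasp point (between the pads) lies tcp_to_grasp behind it (tcp_to_grasp is the distance from the TCP to the grasp point, in m); z points along the fingers, y is the line along which they close (so a half turn about z gives the same grasp; the last joint's range is limited). The gripper opens to 93 mm and grips with 3 to 60 N. Pads are 15 mm wide; open, the fingers measure 128 mm over their backs; the gripper's body (75 mm by 188 mm) begins 65 mm behind the grasp point.
Start: joints at [-1.273, 0.13, 1.488, -0, 1.523, -0.085], TCP at [0.224, -0.557, 0.219] pointing down, gripper open.
Joint ranges: [-2.96, 2.96], [-0.89, 2.26], [0.02, 2.5], [-1.34, 4.48], [0, 2.73], [-2.66, 2.66]. Speed limits (rad/s): [2.39, 2.39, 2.79, 3.14, 3.14, 3.14].

INTERFACE

Orientations are given as [roll, pitch, yaw] about the fixed x, y, z axes, in that order (R = Rz(yaw) Ry(pitch) Rx(roll)).
In Python, from cell import sense, get_image, hand_in, tcp_to_grasp gives the robot as it stands.
- The arm moves only by the tool send_rows, never from a script. Its argument "targets" is a list of rows, each a list of 7 numbers: the turn, a rotation vector about the tool's x, y, z in degrees, then the shift along the tool's x, y, z in cm, then the opening, from 0 (shut) to 1 (fully open). A call has 1 to 8 rows; each row shifts and turns the commanded pose from where the row before left it, along the tool's axes as they then stand; what a row does not reach is not made up. A row lasts 1/8 s, in which the tool goes at most 62.5 mm and 10.7 degrees, less where a joint would pass 70% of its speed; a pose out of reach is approached as far as the arm can. A call is refused whole if a number of a shift passes 6.25 or a number of a turn 10.7, either way. A call with a gripper value outside its range is refused whole. The fingers move at their own pace and stop on an object; "grip_force" is the grip in N (left out, the last holds). Time passes only in rows, so rows that do not move let the fingers close. It gives the time, the measured TCP pose, the force, the opening and the grip force at its end, in the units of the state.
- sense(): the state, without advancing time (a new reading comes with each control period).
- get_image(name): name is "scene" or "top" or "wrist"; returns a dict with "color" (400x640x3 uint8, red, green, blue), "depth" (400x640 float32, m along the optical axis (not along the pixel's ray), 0 where there is no reading), "vfov" (degrees; the focal length in pixels is half the picture's height over the tangent of half this angle, whatever the lens; pixels are square), "cx", "cy" (the principal point, pixels), "T" (4x4, takes a point from camera to world coordinates). Camera axes: x right, y down, z forward; pixel columns grow to the right and rows downward; lengths in m; the calibration is good to about 2 mm. A picture is of the moment at which its call begins.
- hand_in(): hands the job in; it is judged then, once.
The state is a dict: "time": time; "joints": joint angles; "qd": joint speeds; "joint_torque": joint torques, N m; "tool_pos": TCP position; "tcp_rot": TCP orientation; "force": force on the tool from outside, world axes, zero at the start; "ft_torque": the same for the moment, N m; "grip_width": opening from 0.0 (shut) to 1.0 (fully open); "grasp_force": force on a finger pad.
Only numpy, scipy, OpenCV 4.12 (cv2) and the standard library are available. Lean on these libraries where they do the work, as an engineer would, in place of code of your own. Each camera call takes 0.05 s, during which the arm holds its last target. There are 200 camera calls.

## Working session

There is one attempt and no reset: what is moved stays moved. The work goes in short steps, Python scripts to look and compute and a tool call to move; the robot and the scene stay as the last step left them, time stands still between calls to the robot, and variables do not carry over. Pictures are saved under pics/ and viewed, at most 10 in all, crops included, and the job is handed in when it is done.

Besides the shell and the picture viewer there is one more tool, called in YAML: its name, and indented under it one key for each argument. send_rows: Moves the arm, as the interface text tells. Its arguments: {"type":"object","properties":{"targets":{"type":"array"},"grip_force":{"type":"number"}},"required":["targets"]}

```bash
ls; mkdir -p pics
python3 - <<'E'
from cell import *
import cv2,numpy as np
print(sense(),tcp_to_grasp)
ims=[]
for n in ("scene","top"):
    d=get_image(n); np.savez(f"{n}0.npz",**d); print(n,d["vfov"],d["T"].round(3).tolist())
    cv2.imwrite(f"pics/{n}0.png",d["color"][...,::-1])
E
```

```text
pics
{'time': 0.0, 'joints': array([-1.27339451e+00,  1.31138343e-01,  1.48927262e+00,  1.61152064e-05,
        1.52298071e+00, -8.54082794e-02]), 'qd': array([ 0.00096572,  0.00042622,  0.00077647, -0.00019528,  0.00050142,
        0.00255889]), 'joint_torque': array([-6.61243648e-04, -5.59838462e+01, -4.91757810e+01,  7.66322413e-02,
        3.49272473e-02, -9.42815541e-05]), 'tool_pos': array([ 0.22397443, -0.55602561,  0.21760473]), 'tcp_rot': array([-3.13980156e+00, -1.69501201e-04,  3.82809163e-01]), 'force': array([-0.21674199,  0.69577549, -0.51207426]), 'ft_torque': array([0.00055332, 0.05746855, 0.01889333]), 'grasp_force': 0.0, 'grip_width': 0.9990961478001532} 0.0188
scene 43.56249332171883 [[0.307, 0.653, -0.692, 1.534], [0.951, -0.196, 0.238, -0.309], [0.02, -0.731, -0.682, 1.121], [0.0, 0.0, 0.0, 1.0]]
top 44.74736795978146 [[-0.03, -0.997, 0.073, 0.398], [-1.0, 0.03, -0.003, 0.067], [0.001, -0.074, -0.997, 1.244], [0.0, 0.0, 0.0, 1.0]]
```

View pics/scene0.png

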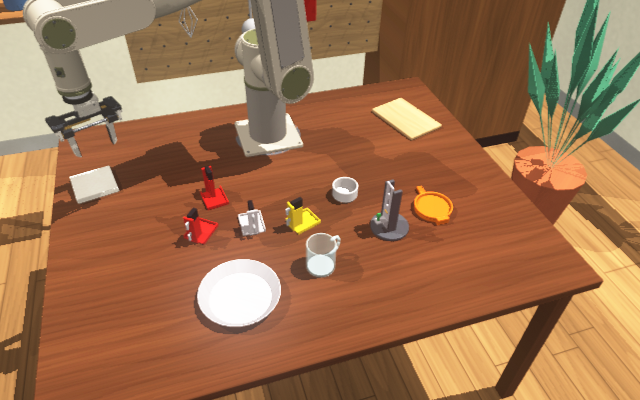

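View pics/top0.png

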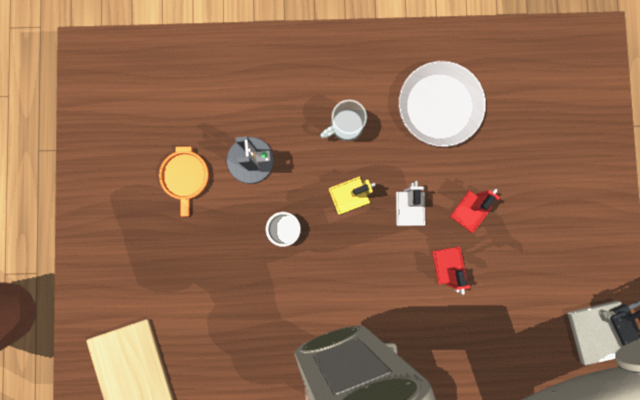

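The top view shows the white shelf at (411,207) with its claws up the image (world +x). The stand is at (250,158), its pin and face to the right (towards world -y). The next step is to measure both in the point clouds.

```bash
cat > h.py <<'E'
import numpy as np,cv2
def cloud(d):
    h,w=d["depth"].shape; f=h/2/np.tan(np.radians(float(d["vfov"]))/2)
    v,u=np.mgrid[:h,:w]; z=d["depth"]
    P=np.stack([(u-d["cx"])*z/f,(v-d["cy"])*z/f,z],-1)
    T=d["T"]; return P@T[:3,:3].T+T[:3,3]
E
python3 - <<'E'
from h import *
d=np.load("top0.npz"); P=cloud(d); C=d["color"].astype(int)
def rep(name,m):
    p=P[m]; 
    if len(p)<3: print(name,len(p));return
    r=cv2.minAreaRect((p[:,:2]*1000).astype(np.float32))
    print(name,len(p),p.mean(0).round(4),"rect",np.round(r[0],1),np.round(r[1],1),round(r[2],1),"z",np.percentile(p[:,2],[5,50,95]).round(3))
def box(u0,u1,v0,v1):
    m=np.zeros(P.shape[:2],bool); m[v0:v1,u0:u1]=1; return m&(d["depth"]>0)
s=box(390,432,178,232); z=P[...,2]
rep("tray",s&(z>.006)&(z<.02)&(C.min(-1)>120))
rep("rib",s&(z>.095)&(C.max(-1)<90))
rep("sh hi",s&(z>.06))
t=box(220,290,125,190)
rep("foot",t&(z>.006)&(z<.02))
rep("top",t&(z>.165))
rep("strip",t&(z>.178))
rep("pin",t&(C[...,1]>C[...,0]+30)&(C[...,1]>C[...,2]+15))
print(P[150,247:270:2].round(3).tolist())
for n,b in dict(yellow=(328,378,175,216),cup=(318,370,98,142),ram=(262,305,208,250)).items(): rep(n,box(*b)&(z>.02))
c=cv2.resize(d["color"][125:235,220:440],None,fx=3.6,fy=3.6,interpolation=2)[...,::-1]; cv2.imwrite("pics/c1.png",c)
E
```

```text
tray 306 [ 0.4368 -0.1549  0.0094] rect [ 444.1 -156.1] [71.1 88.6] 87.3 z [0.006 0.008 0.016]
rib 97 [ 0.4648 -0.1555  0.1075] rect [ 464.7 -156.4] [14.  32.9] 87.3 z [0.101 0.108 0.112]
sh hi 215 [ 0.4731 -0.1546  0.0965] rect [ 476.1 -154.2] [30.7 54.6] 72.4 z [0.064 0.102 0.111]
foot 1186 [0.5726 0.2493 0.0129] rect [586.4 237.9] [177.  165.1] 89.9 z [0.007 0.013 0.017]
top 160 [0.5784 0.2381 0.1748] rect [579.1 241.4] [56.7 26.5] 3.8 z [0.168 0.174 0.183]
strip 40 [0.5794 0.2316 0.1816] rect [579.  237.5] [44.9 22.1] 15.3 z [0.178 0.182 0.184]
pin 30 [0.581 0.206 0.07 ] rect [580.5 205.6] [12.7 14.2] 37.8 z [0.057 0.072 0.074]
[[0.575, 0.229, 0.183], [0.581, 0.23, 0.147], [0.585, 0.229, 0.122], [0.591, 0.229, 0.085], [0.598, 0.23, 0.043], [0.604, 0.23, 0.005], [0.603, 0.225, 0.01], [0.601, 0.219, 0.017], [0.603, 0.215, 0.009], [0.602, 0.209, 0.013], [0.602, 0.204, 0.011], [0.601, 0.199, 0.014]]
yellow 195 [ 0.4891 -0.0304  0.0924] rect [493.3 -32.2] [29.1 54.5] 6.3 z [0.037 0.103 0.111]
cup 701 [0.6609 0.0033 0.0681] rect [663.4   9.2] [108.2  83. ] 87.7 z [0.025 0.075 0.097]
ram 263 [0.4004 0.1683 0.0429] rect [400.  165.6] [81.4 82.9] 24.8 z [0.026 0.046 0.05 ]
```

View pics/c1.png

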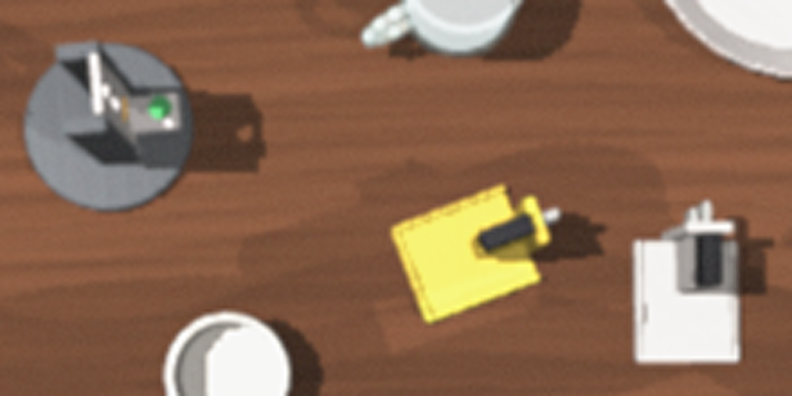

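```bash
cat >> h.py <<'E'
from scipy.spatial.transform import Rotation as R
def plan(pos,yaw,n,op,start=None):
    "rows to world TCP pos, yaw deg (tool down) in n rows from the measured pose"
    from cell import sense
    s=sense(); p,r=(s["tool_pos"],R.from_euler("xyz",s["tcp_rot"])) if start is None else (np.array(start[0]),R.from_euler("xyz",[180,0,start[1]],degrees=True))
    g=R.from_euler("xyz",[180,0,yaw],degrees=True); w=(r.inv()*g).as_rotvec()/n; dp=(np.array(pos)-p)/n
    for i in range(n):
        sh=r.inv().apply(dp)*100; r=r*R.from_rotvec(w)
        print([*np.degrees(w).round(1).tolist(),*sh.round(2).tolist(),op])
E
python3 -c "
from h import *
plan([.4637,-.1563,.20],-2.7,8,1)
d=np.load('top0.npz');P=cloud(d);z=P[...,2];m=np.zeros(z.shape,bool);m[125:190,215:285]=1
C=d['color'].astype(int)
f=m&(z>.005)&(z<.018)&(abs(C[...,0]-C[...,2])<25)
p=P[f][:,:2]*1000; print(len(p),cv2.minEnclosingCircle(p.astype(np.float32)), np.percentile(p,[1,99],axis=0))
for zz in (.170,.176):
  q=P[m&(z>zz)]; c=q[:,:2]-q[:,:2].mean(0); print(q.round(3)[np.argsort(q[:,0])][::8].tolist())
"
```

```text
[-0.0, 0.0, 3.1, 4.65, -3.52, 0.23, 1]
[-0.0, 0.0, 3.1, 4.45, -3.76, 0.23, 1]
[-0.0, 0.0, 3.1, 4.24, -3.99, 0.23, 1]
[-0.0, 0.0, 3.1, 4.02, -4.22, 0.23, 1]
[-0.0, 0.0, 3.1, 3.79, -4.43, 0.22, 1]
[-0.0, 0.0, 3.1, 3.55, -4.62, 0.22, 1]
[-0.0, 0.0, 3.1, 3.29, -4.81, 0.22, 1]
[-0.0, 0.0, 3.1, 3.03, -4.98, 0.22, 1]
1094 ((578.2991943359375, 249.28106689453125), 60.42692184448242) [[520.9237327  191.610698  ]
 [633.6300012  306.08424409]]
[[0.398, 0.067, 1.244], [0.398, 0.067, 1.244], [0.552, 0.229, 0.17], [0.554, 0.228, 0.175], [0.555, 0.244, 0.172], [0.557, 0.242, 0.172], [0.559, 0.235, 0.173], [0.561, 0.235, 0.173], [0.566, 0.228, 0.179], [0.573, 0.232, 0.181], [0.582, 0.231, 0.183], [0.588, 0.229, 0.181], [0.595, 0.231, 0.181], [0.598, 0.246, 0.17], [0.599, 0.252, 0.174], [0.601, 0.237, 0.174], [0.602, 0.238, 0.181], [0.604, 0.25, 0.173], [0.606, 0.248, 0.174]]
[[0.398, 0.067, 1.244], [0.398, 0.067, 1.244], [0.562, 0.23, 0.178], [0.57, 0.229, 0.184], [0.577, 0.231, 0.181], [0.586, 0.231, 0.182], [0.594, 0.23, 0.177], [0.599, 0.247, 0.177]]
```

send_rows:
  targets:
    - [0, 0, 3.1, 4.65, -3.52, 0.23, 1]
    - [0, 0, 3.1, 4.45, -3.76, 0.23, 1]
    - [0, 0, 3.1, 4.24, -3.99, 0.23, 1]
    - [0, 0, 3.1, 4.02, -4.22, 0.23, 1]
    - [0, 0, 3.1, 3.79, -4.43, 0.22, 1]
    - [0, 0, 3.1, 3.55, -4.62, 0.22, 1]
    - [0, 0, 3.1, 3.29, -4.81, 0.22, 1]
    - [0, 0, 3.1, 3.03, -4.98, 0.22, 1]

```text
time: 1.1
tool_pos: [0.4649, -0.1552, 0.2004]
tcp_rot: [3.142, 0.0, -0.052]
force: [0.3, -1.0, 0.3]
grip_width: 1.002
grasp_force: 0.0
```

send_rows:
  targets:
    - [0, 0, 0, 0, 0, 0, 1]
    - [0, 0, 0, 0, 0, 0, 1]

```text
time: 1.35
tool_pos: [0.464, -0.1571, 0.2003]
tcp_rot: [3.141, 0.001, -0.048]
force: [0.5, -0.3, -0.8]
grip_width: 0.997
grasp_force: 0.0
```

Run:
```python
from cell import *
from h import *
s=sense(); print(s["time"],s["tool_pos"],np.degrees(s["tcp_rot"]))
d=get_image("wrist"); np.savez("w1.npz",**d); cv2.imwrite("pics/w1.png",d["color"][...,::-1])
P=cloud(d); C=d["color"].astype(int); z=P[...,2]; ok=(d["depth"]>0)&(abs(P[...,0]-.45)<.08)&(abs(P[...,1]+.156)<.055)
for n,m in dict(rib=ok&(z>.1)&(z<.115)&(C.max(-1)<90),tray=ok&(z>.007)&(z<.018)&(C.min(-1)>120)).items():
    p=(P[m][:,:2]*1000).astype(np.float32); print(n,len(p),cv2.minAreaRect(p) if len(p)>3 else 0, P[m][:,2].mean())
```

```text
1.35 [ 0.46403438 -0.15711082  0.20029724] [ 1.79986299e+02  5.16916643e-02 -2.77561870e+00]
rib 520 ((467.37109375, -158.50701904296875), (11.31786060333252, 34.29509735107422), 87.32257843017578) 0.10839476836588449
tray 609 ((445.2362060546875, -157.17852783203125), (69.40196228027344, 89.83956909179688), 88.4007339477539) 0.011780359157009715
```

View pics/w1.png

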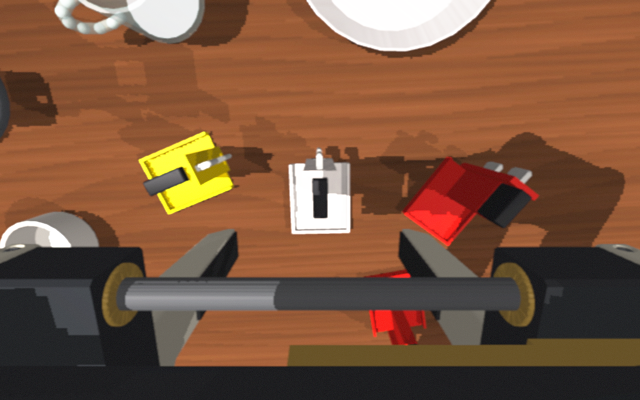

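The wrist view shows the shelf's black rib at (320,198) between the fingers, with red and yellow look-alikes to each side and clear of them. I'll descend and grip.

send_rows:
  targets:
    - [0, 0, 0, 0.1, 0, 4.5, 1]
    - [0, 0, 0, 0.1, 0, 4.5, 1]
    - [0, 0, 0, 0, 0, 3.7, 1]
    - [0, 0, 0, 0, 0, 0, 1]
    - [0, 0, 0, 0, 0, 0, 0]
    - [0, 0, 0, 0, 0, 0, 0]
    - [0, 0, 0, 0, 0, 0, 0]
    - [0, 0, 0, 0, 0, 0, 0]
  grip_force: 40

```text
time: 2.4
tool_pos: [0.4669, -0.1573, 0.0744]
tcp_rot: [3.141, -0.001, -0.05]
force: [-0.5, 1.0, 0.7]
grip_width: 0.618
grasp_force: 0.0
```

send_rows:
  targets:
    - [0, 0, 0, 0, 0, 0, 0]
    - [0, 0, 0, 0, 0, 0, 0]
    - [0, 0, 0, 0, 0, 0, 0]

```text
time: 2.78
tool_pos: [0.4663, -0.157, 0.0736]
tcp_rot: [-3.141, 0.0, -0.05]
force: [0.9, -0.5, 0.2]
grip_width: 0.296
grasp_force: 0.0
```

send_rows:
  targets:
    - [0, 0, 0, 0, 0, 0, 0]
    - [0, 0, 0, 0, 0, 0, 0]
    - [0, 0, 0, 0, 0, 0, 0]
    - [0, 0, 0, 0, 0, 0, 0]

```text
time: 3.28
tool_pos: [0.4661, -0.1569, 0.0733]
tcp_rot: [-3.141, 0.001, -0.05]
force: [-0.0, 1.1, -3.6]
grip_width: 0.148
grasp_force: 40.0
```

send_rows:
  targets:
    - [0, 0, 0, 0, 0, -3, 0]
    - [0, 0, 0, 0, 0, -5, 0]
    - [0, 0, 0, 0, 0, -5, 0]
    - [0, 0, 0, 0, 0, -2, 0]
    - [0, 0, 0, 0, 0, 0, 0]

```text
time: 3.9
tool_pos: [0.4671, -0.1574, 0.2243]
tcp_rot: [3.141, -0.002, -0.05]
force: [0.1, -0.2, -2.8]
grip_width: 0.149
grasp_force: 40.0
```

```bash
python3 -c "
from h import *
plan([.579,.125,.2243],92.5,12,0)"
```

```text
[0.0, -0.0, -7.9, 0.81, -2.4, -0.0, 0]
[0.0, -0.0, -7.9, 1.14, -2.26, -0.0, 0]
[0.0, -0.0, -7.9, 1.44, -2.08, 0.0, 0]
[0.0, -0.0, -7.9, 1.71, -1.86, 0.0, 0]
[0.0, -0.0, -7.9, 1.95, -1.61, 0.0, 0]
[0.0, -0.0, -7.9, 2.16, -1.32, 0.0, 0]
[0.0, -0.0, -7.9, 2.32, -1.01, 0.0, 0]
[0.0, -0.0, -7.9, 2.44, -0.68, 0.0, 0]
[0.0, -0.0, -7.9, 2.51, -0.34, 0.0, 0]
[0.0, -0.0, -7.9, 2.53, 0.01, 0.0, 0]
[0.0, -0.0, -7.9, 2.51, 0.36, 0.0, 0]
[0.0, -0.0, -7.9, 2.43, 0.71, -0.0, 0]
```

send_rows:
  targets:
    - [0, 0, -7.9, 0.81, -2.4, 0, 0]
    - [0, 0, -7.9, 1.14, -2.26, 0, 0]
    - [0, 0, -7.9, 1.44, -2.08, 0, 0]
    - [0, 0, -7.9, 1.71, -1.86, 0, 0]
    - [0, 0, -7.9, 1.95, -1.61, 0, 0]
    - [0, 0, -7.9, 2.16, -1.32, 0, 0]
    - [0, 0, -7.9, 2.32, -1.01, 0, 0]
    - [0, 0, -7.9, 2.44, -0.68, 0, 0]

```text
time: 4.9
tool_pos: [0.5402, 0.0317, 0.2198]
tcp_rot: [-3.137, 0.002, 1.058]
force: [0.5, -0.3, -2.7]
grip_width: 0.147
grasp_force: 40.0
```

send_rows:
  targets:
    - [0, 0, -7.9, 2.51, -0.34, 0, 0]
    - [0, 0, -7.9, 2.53, 0, 0, 0]
    - [0, 0, -7.9, 2.51, 0.36, 0, 0]
    - [0, 0, -7.9, 2.43, 0.71, 0, 0]
    - [0, 0, 0, 0, 0, 0, 0]
    - [0, 0, 0, 0, 0, 0, 0]

```text
time: 5.65
tool_pos: [0.5783, 0.1243, 0.2211]
tcp_rot: [-3.138, 0.001, 1.603]
force: [-0.1, 0.4, -2.2]
grip_width: 0.145
grasp_force: 40.0
```

Run:
```python
from cell import *
from h import *
s=sense(); print(s["time"],s["tool_pos"],np.degrees(s["tcp_rot"]),s["force"])
for n in ("wrist","scene"):
    d=get_image(n); np.savez(n[0]+"2.npz",**d)
    if n=="scene":
        c=cv2.resize(d["color"][150:250,320:440],None,fx=6,fy=6,interpolation=2)
        cv2.imwrite("pics/s2.png",c[...,::-1])
    else: cv2.imwrite("pics/w2.png",d["color"][...,::-1])
```

```text
5.65 [0.57830545 0.12426767 0.22107506] [-1.79779297e+02  4.12589832e-02  9.18336932e+01] [-0.10136636  0.44454992 -2.22764637]
```

View pics/w2.png

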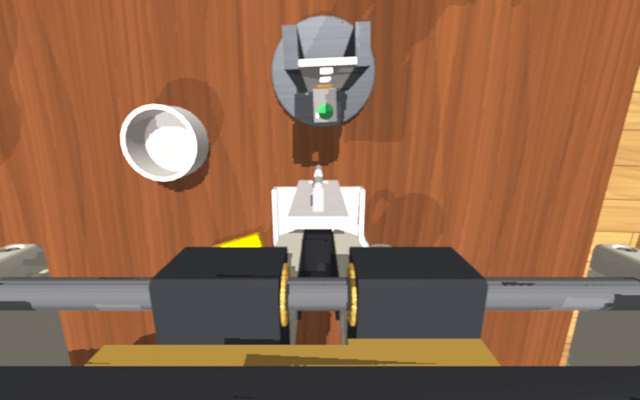

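View pics/s2.png

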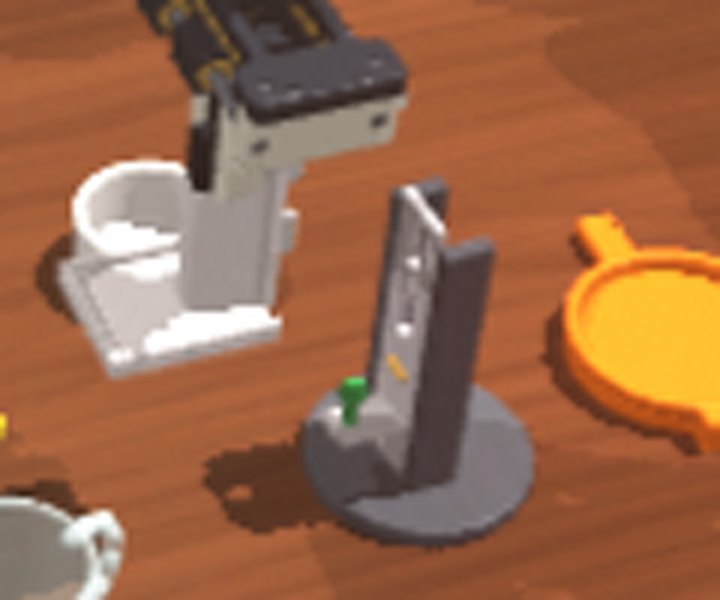

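The wrist view shows the strip top at (328,62), slots at (326,70) and (325,79), the pin at (325,110) and the shelf's claw at (318,172). The stand is nearly square to the shelf and slightly to the right. I'll measure the relative pose in this one view.

Run:
```python
from h import *
d=np.load("w2.npz"); P=cloud(d); C=d["color"].astype(int); D=d["depth"]; z=P[...,2]
print("camT",d["T"].round(3).tolist())
def box(u0,u1,v0,v1):
    m=np.zeros(z.shape,bool); m[v0:v1,u0:u1]=1; return m&(D>0)
def rep(n,m):
    p=P[m]; print(n,len(p),(np.median(p,0)*1000).round(1),"rng",(np.percentile(p,[2,98],axis=0)*1000).round(1).tolist()); return p
st=box(285,372,50,95)
p=rep("top bar",st&(C.min(-1)>200)&(z>.17))
if len(p)>5: print("line fit y=a x+b",np.polyfit(p[:,0],p[:,1],1), "z pcts",np.percentile(p[:,2],[50,90,98]))
p=rep("pin",box(312,338,98,122)&(C[...,1]>C[...,0]+30))
rep("face",box(310,345,66,85)&(z>.1)&(z<.18))
rep("catch",box(312,338,84,90)&(C[...,0]>C[...,2]+50)&(z>.07))
rep("ledge",box(312,338,92,122)&(C.max(-1)-C.min(-1)<30)&(z<.07)&(z>.03))
rep("claws",box(311,326,164,210)&(z>.15))
p=rep("plate",box(280,360,175,215)&(z>.235)&(z<.27))
p=rep("tray",box(268,368,184,245)&(z>.14)&(z<.175)&(C.min(-1)>150)); print(cv2.minAreaRect((p[:,:2]*1000).astype(np.float32)))
for v in (60,62,64): print(v,[(P[v,u]*1000).round().tolist() for u in range(292,366,8)])
for v in range(165,215,5): print(v,(P[v,318]*1000).round().tolist())
```

```text
camT [[0.999, 0.032, 0.005, 0.576], [0.032, -0.969, -0.247, 0.192], [-0.003, 0.247, -0.969, 0.388], [0.0, 0.0, 0.0, 1.0]]
top bar 438 [579.7 229.2 181.3] rng [[562.3, 226.4, 177.3], [597.5, 232.2, 182.8]]
line fit y=a x+b [0.07827702 0.18384369] z pcts [0.18133063 0.18223887 0.18275007]
pin 196 [581.4 203.9  70.9] rng [[574.5, 196.8, 47.8], [588.4, 211.0, 72.5]]
face 537 [580.8 227.8 145.1] rng [[568.2, 226.4, 100.9], [594.0, 230.9, 177.6]]
catch 70 [579.5 226.   79.8] rng [[572.3, 224.1, 76.7], [587.1, 227.7, 83.2]]
ledge 472 [580.1 213.4  48.2] rng [[568.9, 193.9, 46.7], [592.5, 223.4, 50.3]]
claws 559 [576.3 156.6 234.5] rng [[572.0, 148.9, 157.2], [581.2, 163.8, 240.3]]
plate 615 [576.3 149.8 239.5] rng [[562.7, 148.7, 235.7], [590.3, 163.2, 245.2]]
tray 1761 [585.8 128.5 152.9] rng [[542.6, 104.2, 151.1], [611.6, 149.2, 170.8]]
((577.0706787109375, 124.21404266357422), (70.26126861572266, 50.67150115966797), 2.074666976928711)
60 [[557.0, 231.0, 172.0], [563.0, 229.0, 182.0], [568.0, 230.0, 181.0], [573.0, 230.0, 181.0], [576.0, 192.0, 388.0], [583.0, 230.0, 183.0], [588.0, 230.0, 181.0], [593.0, 231.0, 180.0], [598.0, 232.0, 173.0], [604.0, 232.0, 173.0]]
62 [[557.0, 230.0, 172.0], [563.0, 228.0, 182.0], [568.0, 229.0, 181.0], [573.0, 229.0, 181.0], [578.0, 229.0, 182.0], [583.0, 229.0, 181.0], [588.0, 229.0, 181.0], [593.0, 229.0, 180.0], [599.0, 231.0, 173.0], [604.0, 231.0, 173.0]]
64 [[557.0, 229.0, 172.0], [563.0, 227.0, 183.0], [568.0, 227.0, 181.0], [573.0, 228.0, 180.0], [578.0, 228.0, 181.0], [583.0, 228.0, 180.0], [588.0, 228.0, 180.0], [593.0, 228.0, 181.0], [599.0, 230.0, 173.0], [604.0, 230.0, 171.0]]
165 [576.0, 164.0, 176.0]
170 [576.0, 163.0, 194.0]
175 [576.0, 160.0, 194.0]
180 [576.0, 164.0, 232.0]
185 [576.0, 162.0, 239.0]
190 [576.0, 160.0, 240.0]
195 [577.0, 157.0, 239.0]
200 [577.0, 155.0, 239.0]
205 [577.0, 152.0, 239.0]
210 [577.0, 150.0, 239.0]
```

send_rows:
  targets:
    - [0, 0, -1.4, 0, 0.86, 0, 0]
    - [0, 0, 0, 1.6, 0, 2.0, 0]
    - [0, 0, 0, 1.6, 0, 2.4, 0]
    - [0, 0, 0, 1.6, 0, 2.2, 0]
    - [0, 0, 0, 0, 0, 0, 0]
    - [0, 0, 0, 0, 0, 0, 0]
    - [0, 0, 0, 0, 0, 0, 0]

```text
time: 6.62
tool_pos: [0.5861, 0.1727, 0.159]
tcp_rot: [3.14, -0.0, 1.628]
force: [-0.1, 0.8, -2.5]
grip_width: 0.15
grasp_force: 40.0
```

Run:
```python
from cell import *
from h import *
s=sense(); print(s["time"],s["tool_pos"],np.degrees(s["tcp_rot"]),s["force"],s["ft_torque"])
d=get_image("wrist"); np.savez("w3.npz",**d)
P=cloud(d); C=d["color"].astype(int); D=d["depth"]; z=P[...,2]
f=200/np.tan(np.radians(float(d["vfov"]))/2)
def px(p): q=np.linalg.inv(d["T"])@np.r_[p,1]; return d["cx"]+f*q[0]/q[2],d["cy"]+f*q[1]/q[2]
u,v=px([.58,.2275,.15]); print(u,v)
u0,v0=int(max(0,min(u-80,480))),int(max(0,v-90)); c=d["color"][v0:v0+120,u0:u0+160]; print(u0,v0)
cv2.imwrite("pics/w3.png",cv2.resize(c,None,fx=5,fy=5,interpolation=2)[...,::-1])
```

```text
6.625 [0.5861496  0.17268288 0.15896339] [ 1.79881956e+02 -8.88232838e-03  9.33029979e+01] [-0.08319121  0.8236437  -2.52000455] [-0.044259   -0.05580275  0.00142536]
313.99248429734166 146.3405568952411
233 56
```

View pics/w3.png

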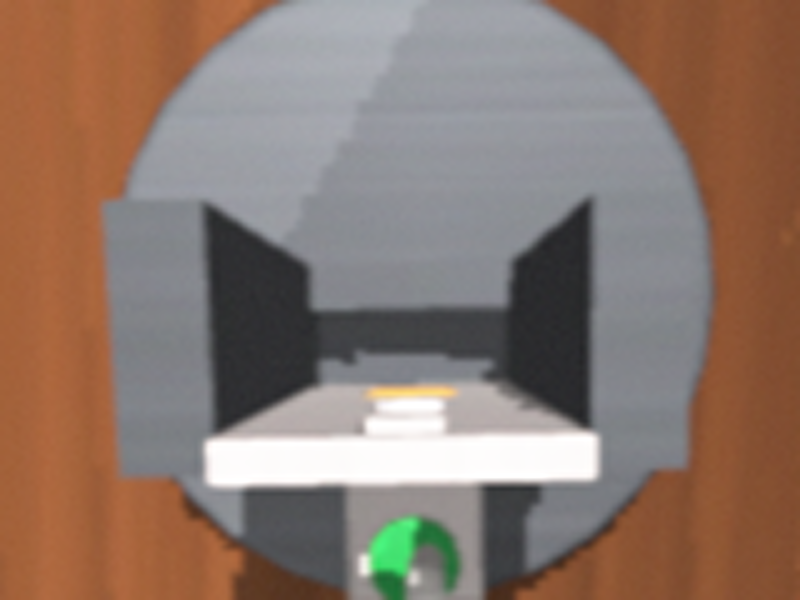

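The close view shows the strip bar at (400,460) in the crop, slanted under 1° from the tool, with the pin, slots and catch in line. I'll measure the remaining offset from the claws.

Run:
```python
from cell import *
from h import *
d=np.load("w3.npz"); P=cloud(d); C=d["color"].astype(int); D=d["depth"]; z=P[...,2]
a=np.radians(94); F=np.array([.5799,.2275]); ux=np.array([np.cos(a),np.sin(a)]); uy=np.array([-ux[1],ux[0]])
Q=np.stack([(P[...,:2]-F)@ux,(P[...,:2]-F)@uy,z],-1)*1000
def rep(n,m):
    m=m&(D>0); p=Q[m]; print(n,len(p),np.median(p,0).round(1) if len(p) else "", np.percentile(p,[2,98],axis=0).round(1).tolist() if len(p) else ""); return p
X,Y,Z=Q[...,0],Q[...,1],Q[...,2]
b=rep("bar",(abs(X)<8)&(abs(Y)<25)&(Z>178)&(Z<190)&(C.min(-1)>180))
front=[(y,np.percentile(b[abs(b[:,1]-y)<3,0],5)) for y in (-14,-7,0,7,14)]; print("bar front",np.round(front,1).tolist())
rep("rails",(abs(X-15)<30)&(abs(Y)<35)&(Z>168)&(Z<176))
rep("ledge",(X<-3)&(X>-36)&(abs(Y)<25)&(Z>43)&(Z<56))
rep("pin",(X<-3)&(X>-36)&(abs(Y)<25)&(C[...,1]>C[...,0]+30)&(Z>62))
rep("claw hi",(X<-12)&(X>-29)&(abs(Y)<20)&(Z>165)&(Z<185))
rep("plate top",(X<-25)&(X>-42)&(abs(Y)<20)&(Z>182)&(Z<192))
rep("shelf tray",(X<-25)&(X>-80)&(abs(Y)<45)&(Z>86)&(Z<102)&(C.min(-1)>120))
```

```text
bar 706 [  1.9   0.5 181.3] [[-0.1, -17.1, 179.4], [3.8, 17.7, 182.6]]
bar front [[-14.0, -0.0], [-7.0, 0.1], [0.0, 0.2], [7.0, -0.2], [14.0, -0.1]]
rails 2329 [ 13.1  -4.8 172.5] [[0.5, -27.2, 169.3], [25.4, 27.9, 174.0]]
ledge 390 [-18.7   0.2  48.3] [[-33.5, -11.4, 46.8], [-12.5, 12.1, 49.6]]
pin 176 [-21.3   1.9  70.9] [[-29.6, -6.9, 69.1], [-16.4, 6.8, 117.4]]
claw hi 295 [-21.4  -1.6 177.1] [[-28.8, -4.0, 167.5], [-15.6, 0.5, 178.6]]
plate top 1055 [-32.9  -1.4 186.3] [[-36.6, -15.7, 182.5], [-29.8, 12.9, 191.2]]
shelf tray 1744 [-50.9  -8.2  90.7] [[-75.0, -36.0, 89.0], [-30.3, 33.1, 99.4]]
```

send_rows:
  targets:
    - [0, 0, -0.7, 0, -0.15, 0.5, 0]
    - [0, 0, 0, 0.7, 0, 0, 0]
    - [0, 0, 0, 0.6, 0, 0, 0]
    - [0, 0, 0, 0, 0, 0, 0]
    - [0, 0, 0, 0, 0, 0, 0]

```text
time: 7.3
tool_pos: [0.5829, 0.186, 0.1527]
tcp_rot: [3.142, 0.0, 1.642]
force: [-0.1, 0.7, -3.1]
grip_width: 0.147
grasp_force: 40.0
```

send_rows:
  targets:
    - [0, 0, 0, 0.15, 0, 0, 0]
    - [0, 0, 0, 0.15, 0, 0, 0]
    - [0, 0, 0, 0.15, 0, 0, 0]
    - [0, 0, 0, 0, 0, 0, 0]

```text
time: 7.8
tool_pos: [0.5825, 0.1905, 0.1526]
tcp_rot: [-3.142, -0.0, 1.641]
force: [-0.3, 0.8, -2.7]
grip_width: 0.15
grasp_force: 40.0
```

send_rows:
  targets:
    - [0, 0, 0, 0, 0, -0.1, 0]
    - [0, 0, 0, 0.15, 0, 0, 0]
    - [0, 0, 0, 0.15, 0, 0, 0]
    - [0, 0, 0, 0, 0, 0, 0]

```text
time: 8.3
tool_pos: [0.5823, 0.1935, 0.1536]
tcp_rot: [-3.142, -0.0, 1.641]
force: [-0.5, -0.5, -2.6]
grip_width: 0.151
grasp_force: 40.0
```

send_rows:
  targets:
    - [0, 0, 0, 0.15, 0, 0, 0]
    - [0, 0, 0, 0.15, 0, 0, 0]
    - [0, 0, 0, 0, 0, 0, 0]

```text
time: 8.68
tool_pos: [0.5821, 0.1965, 0.1537]
tcp_rot: [3.142, -0.0, 1.641]
force: [-0.0, -0.4, -2.6]
grip_width: 0.146
grasp_force: 40.0
```

send_rows:
  targets:
    - [0, 0, 0, 0.15, 0, 0, 0]
    - [0, 0, 0, 0.15, 0, 0, 0]
    - [0, 0, 0, 0, 0, 0, 0]

```text
time: 9.05
tool_pos: [0.5819, 0.1995, 0.1536]
tcp_rot: [-3.142, -0.0, 1.641]
force: [0.4, -0.7, -3.3]
grip_width: 0.15
grasp_force: 40.0
```

send_rows:
  targets:
    - [0, 0, 0, 0.1, 0, 0, 0]
    - [0, 0, 0, 0.1, 0, 0, 0]
    - [0, 0, 0, 0, 0, 0, 0]

```text
time: 9.43
tool_pos: [0.5818, 0.2014, 0.1536]
tcp_rot: [-3.142, 0.0, 1.641]
force: [-0.3, -0.9, -2.9]
grip_width: 0.148
grasp_force: 40.0
```

send_rows:
  targets:
    - [0, 0, 0, 0.06, 0, 0, 0]
    - [0, 0, 0, 0.06, 0, 0, 0]
    - [0, 0, 0, 0, 0, 0, 0]

```text
time: 9.8
tool_pos: [0.5817, 0.2023, 0.1537]
tcp_rot: [-3.142, 0.0, 1.641]
force: [-0.8, -2.5, -2.1]
grip_width: 0.149
grasp_force: 40.0
```

Run:
```python
from cell import *
s=sense(); print(s["tool_pos"],s["force"],s["ft_torque"])
```

```text
[0.58174744 0.20227243 0.15365301] [-0.79047597 -2.50978877 -2.14923966] [-0.36494246 -0.08565349 -0.02798887]
```

The back is on the face: light contact, and the TCP y matches. Now I'll press down.

send_rows:
  targets:
    - [0, 0, 0, 0, 0, 0.2, 0]
    - [0, 0, 0, 0, 0, 0.2, 0]
    - [0, 0, 0, 0, 0, 0.2, 0]
    - [0, 0, 0, 0, 0, 0.2, 0]
    - [0, 0, 0, 0, 0, 0, 0]

```text
time: 10.42
tool_pos: [0.5827, 0.2016, 0.1466]
tcp_rot: [3.139, 0.001, 1.641]
force: [0.3, -5.4, 3.0]
grip_width: 0.146
grasp_force: 40.0
```

send_rows:
  targets:
    - [0, 0, 0, 0, 0, 0.1, 0]
    - [0, 0, 0, 0, 0, 0.1, 0]
    - [0, 0, 0, 0, 0, 0, 0]

```text
time: 10.8
tool_pos: [0.5825, 0.2014, 0.144]
tcp_rot: [3.14, 0.002, 1.641]
force: [0.8, -5.2, 0.9]
grip_width: 0.149
grasp_force: 40.0
```

send_rows:
  targets:
    - [0, 0, 0, 0, 0, 0.1, 0]
    - [0, 0, 0, 0, 0, 0.1, 0]
    - [0, 0, 0, 0, 0, 0, 0]

```text
time: 11.18
tool_pos: [0.5825, 0.2015, 0.1423]
tcp_rot: [3.14, 0.002, 1.641]
force: [1.4, -6.5, 1.8]
grip_width: 0.147
grasp_force: 40.0
```

send_rows:
  targets:
    - [0, 0, 0, 0, 0, 0.1, 0]
    - [0, 0, 0, 0, 0, 0.1, 0]
    - [0, 0, 0, 0, 0, 0, 0]

```text
time: 11.55
tool_pos: [0.5825, 0.2015, 0.1401]
tcp_rot: [3.14, 0.002, 1.641]
force: [1.2, -6.0, 1.6]
grip_width: 0.151
grasp_force: 40.0
```

send_rows:
  targets:
    - [0, 0, 0, 0, 0, 0.1, 0]
    - [0, 0, 0, 0, 0, 0.05, 0]
    - [0, 0, 0, 0, 0, 0, 0]

```text
time: 11.92
tool_pos: [0.5825, 0.2015, 0.1384]
tcp_rot: [3.14, 0.002, 1.641]
force: [1.7, -5.8, -0.6]
grip_width: 0.146
grasp_force: 40.0
```

send_rows:
  targets:
    - [0, 0, 0, 0, 0, 0.05, 0]
    - [0, 0, 0, 0, 0, 0.05, 0]
    - [0, 0, 0, 0, 0, 0, 0]

```text
time: 12.3
tool_pos: [0.5825, 0.2015, 0.1381]
tcp_rot: [3.14, 0.002, 1.641]
force: [-0.0, -6.9, 4.0]
grip_width: 0.152
grasp_force: 40.0
```

send_rows:
  targets:
    - [0, 0, 0, 0, 0, 0.05, 0]
    - [0, 0, 0, 0, 0, 0, 0]
    - [0, 0, 0, 0, 0, 0, 0]

```text
time: 12.68
tool_pos: [0.5826, 0.2015, 0.138]
tcp_rot: [3.14, 0.002, 1.641]
force: [-1.4, -5.9, 6.1]
grip_width: 0.149
grasp_force: 40.0
```

send_rows:
  targets:
    - [0, 0, 0, 0, 0, 0.04, 0]
    - [0, 0, 0, 0, 0, 0, 0]
    - [0, 0, 0, 0, 0, 0, 0]

```text
time: 13.05
tool_pos: [0.5826, 0.2015, 0.138]
tcp_rot: [3.14, 0.002, 1.641]
force: [-1.9, -7.9, 8.3]
grip_width: 0.147
grasp_force: 40.0
```

It has reached the hard stop at the predicted seat height. I'll relieve the press and let go.

send_rows:
  targets:
    - [0, 0, 0, -0.03, 0, -0.1, 0]
    - [0, 0, 0, 0, 0, 0, 0.5]
    - [0, 0, 0, 0, 0, 0, 0.5]
    - [0, 0, 0, 0, 0, 0, 0.5]
    - [0, 0, 0, 0, 0, 0, 0.5]
    - [0, 0, 0, 0, 0, 0, 0.5]

```text
time: 13.8
tool_pos: [0.5817, 0.2023, 0.1372]
tcp_rot: [-3.141, -0.0, 1.641]
force: [0.5, -0.3, 0.1]
grip_width: 0.498
grasp_force: 0.0
```

Run:
```python
from cell import *
from h import *
s=sense(); print(s["time"],s["tool_pos"],s["force"],s["grip_width"])
d=get_image("scene"); np.savez("s4.npz",**d)
cv2.imwrite("pics/s4.png",cv2.resize(d["color"][150:250,320:440],None,fx=6,fy=6,interpolation=2)[...,::-1])
```

```text
13.8 [0.58168805 0.20232507 0.13716005] [ 0.50073349 -0.34779046  0.07071551] 0.4981628543665339
```

View pics/s4.png

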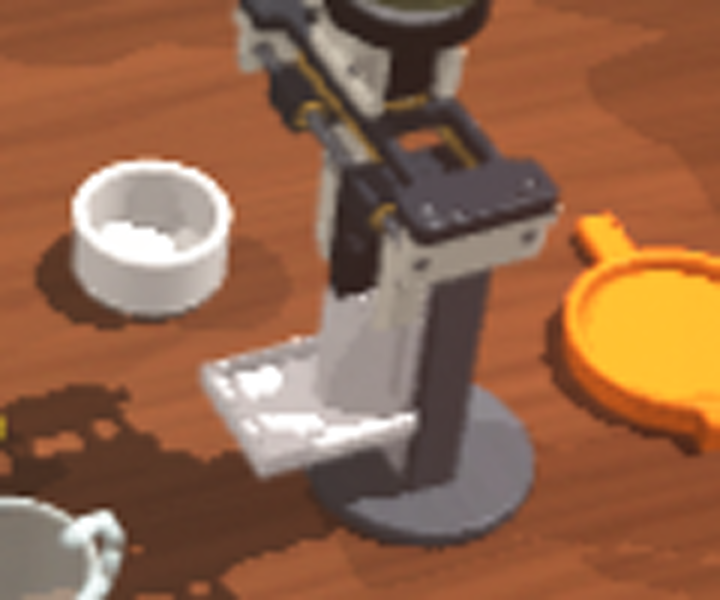

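The shelf hangs level on the strip with the fingers open. I'll withdraw straight up and check its height.

send_rows:
  targets:
    - [0, 0, 0, 0, 0, -2, 0.5]
    - [0, 0, 0, 0, 0, -4, 0.5]
    - [0, 0, 0, 0, 0, -4, 0.5]
    - [0, 0, 0, -3, 0, -2, 0.5]
    - [0, 0, 0, -4, 0, 0, 0.5]
    - [0, 0, 0, -3, 0, 0, 0.5]
    - [0, 0, 0, 0, 0, 0, 0.5]
    - [0, 0, 0, 0, 0, 0, 0.5]

```text
time: 14.85
tool_pos: [0.589, 0.103, 0.2583]
tcp_rot: [3.14, -0.001, 1.641]
force: [0.5, -0.9, 0.1]
grip_width: 0.502
grasp_force: 0.0
```

Run:
```python
from cell import *
from h import *
s=sense(); print(s["time"],s["tool_pos"],s["force"])
d=get_image("wrist"); P=cloud(d); C=d["color"].astype(int); D=d["depth"]; z=P[...,2]
a=np.radians(94); F=np.array([.5799,.2275]); ux=np.array([np.cos(a),np.sin(a)]); uy=np.array([-ux[1],ux[0]])
Q=np.stack([(P[...,:2]-F)@ux,(P[...,:2]-F)@uy,z],-1)*1000; X,Y,Z=Q[...,0],Q[...,1],Q[...,2]
def rep(n,m):
    p=Q[m&(D>0)]; print(n,len(p),np.median(p,0).round(1),np.percentile(p,[2,98],axis=0).round(1).tolist()) if len(p) else print(n,0); return p
rep("bar",(abs(X)<8)&(abs(Y)<25)&(Z>176)&(Z<190)&(C.min(-1)>180))
rep("rib top",(X<-8)&(X>-45)&(abs(Y)<12)&(Z>150)&(C.max(-1)<90))
rep("plate top",(X<2)&(X>-8)&(abs(Y)<18)&(Z>155)&(Z<173))
p=rep("tray rim",(X<-44)&(X>-95)&(abs(Y)<40)&(Z>60)&(Z<90)&(C.min(-1)>100))
if len(p): A=np.c_[p[:,:2],np.ones(len(p))]; print("slopes",np.linalg.lstsq(A,p[:,2],rcond=None)[0])
cv2.imwrite("pics/w5.png",d["color"][...,::-1])
```

```text
14.85 [0.58895221 0.10295604 0.25834045] [ 0.47031091 -0.92073848  0.11508096]
bar 343 [  1.8   0.3 181.2] [[-0.3, -16.5, 179.8], [3.8, 17.6, 182.7]]
rib top 479 [-32.4   0.3 173.5] [[-43.1, -6.7, 154.4], [-8.9, 6.3, 175.0]]
plate top 520 [ -3.    0.3 165.4] [[-7.3, -15.9, 156.5], [0.9, 16.6, 172.4]]
tray rim 2782 [-67.1   0.1  70.2] [[-90.8, -33.4, 68.5], [-44.3, 33.8, 78.9]]
slopes [-5.99313978e-02  1.47358380e-03  6.72310603e+01]
```

View pics/w5.png

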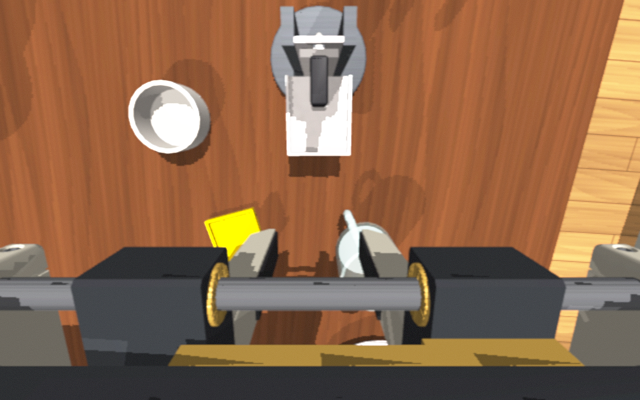

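The shelf sits square on the strip at (320,100), with its rib 7.7 mm and its plate 15.8 mm below the strip top. Fully home would be 8 and 16 mm, so the catch is holding it. I'll hand in.

```bash
python3 -c "
from cell import *
print(hand_in())"
```

```text
the job is handed in; nothing more can be done
None
```

The white shelf is hooked into both slots and measured within about 0.3 mm of fully home after I let go, which means the catch is holding it; the green pin was hidden under the shelf, so I did not see it directly. I handed the job in at about 15 s with no verdict returned, and the arm touched none of the other objects.

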